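# Press a drill template's locating pins home in order

## Robot

A 7-joint arm with a two-finger parallel gripper is mounted at the origin on the work surface. World frame = base frame: x ahead of the robot, y to its left, z up, the work surface at z = 0. Lengths are in m, angles in rad, forces in N, time in s.
With the tool pointing down it reaches from about 0.4 to 0.875 m from the base axis. Payload 6.5 kg.
Tool frame: the origin (TCP) lies on the centre line of the jaws, within the pads' length; the fingertips stand ahead of it and the grasp point (between the pads) lies 5 mm behind it (arm.nose_length is the z of the fingertips in the tool frame, in m); z points along the fingers, y is the direction in which the jaws open and shut (so a half turn about z gives the same grasp; the last joint's range is limited). The gripper opens to 88 mm and grips with 3 to 60 N. Pads are 18 mm wide; open, the fingers measure 123 mm over their backs; the gripper's body (75 mm by 187 mm) begins 45 mm behind the grasp point.
Start: joints at [1.121, 0.536, -0.004, 1.538, 0.003, 1.067, -0.071], TCP at [0.243, -0.603, 0.253] pointing down, gripper open.
Joint ranges: [-2.7, 2.7], [-0.37, 2.16], [-1.27, 1.26], [0.24, 2.4], [-1.31, 4.45], [0.19, 1.91], [-2.76, 2.76]. Speed limits (rad/s): [2.39, 2.39, 3.14, 3.14, 3.14, 3.14, 3.14].

## Interface

Orientations are given as [roll, pitch, yaw] about the fixed x, y, z axes, in that order (R = Rz(yaw) Ry(pitch) Rx(roll)).
In Python, from workcell import arm gives the robot as it stands.
- The arm moves only by the tool move_arm, never from a script. Its argument "steps" is a list of rows, each an object with "xyz": the shift along the tool's x, y, z scaled (see below), a list of three; "rotation": the turn, a rotation vector about the tool's x, y, z scaled (see below), a list of three; "jaw": the opening, from -1 (shut) to 1 (fully open), so that 0 is half open. In form: [{"xyz": [dx, dy, dz], "rotation": [ax, ay, az], "jaw": jaw}, ...]. A call has 1 to 20 rows; each row shifts and turns the commanded pose from where the row before left it, along the tool's axes as they then stand; what a row does not reach is not made up. The controller multiplies each number of a shift by 0.025 m and each number of a turn by 30 degrees. A row lasts 1/8 s, in which the tool goes at most 62.5 mm and 10.7 degrees, less where a joint would pass 70% of its speed; a pose out of reach is approached as far as the arm can. A call with a number of a shift or a turn outside -1 to 1 is refused whole. A call with a gripper value outside its range is refused whole. The fingers move at their own pace and stop on an object; "force" is the grip in N (left out, the last holds). Time passes only in rows, so rows that do not move let the fingers close. It gives the time, the measured TCP pose, the force and the opening at its end, in the units of the state.
- arm.get_obs(): the state, without advancing time (a new reading comes with each control period).
- arm.snapshot(name): name is "scene" or "top"; returns a dict with "image" (420x560x3 uint8, blue, green, red), "K" (3x3 intrinsics, pixels), "distortion" ([k1, k2, p1, p2, k3] as OpenCV has them; the pictures are not rectified), "R" (3x3) and "t" (3): a world point X has camera coordinates R X + t. Camera axes: x right, y down, z forward; pixel columns grow to the right and rows downward; lengths in m; the calibration is good to about 2 mm. A picture is of the moment at which its call begins. There is no depth.
- arm.hand_in(): hands the job in, once; it reports no verdict.
The state is a dict: "time": time; "qpos": joint angles; "dq": joint speeds; "tau": joint torques, N m; "ee_pos": TCP position; "tcp_rot": TCP orientation; "ft_force": force on the tool from outside, world axes, zero at the start; "moment": the same for the moment, N m; "opening": finger opening in m.
Only numpy, scipy, OpenCV 4.12 (cv2) and the standard library are available. Lean on these libraries where they do the work, as an engineer would, in place of code of your own. Each camera call takes 0.05 s, during which the arm holds its last target.

## Task

Lock the aluminium drill template onto the green beam by pressing its three locating pins down, one after another, until each head sits fully home on its bush: first the pin with the round head, then the square head, and last the narrow bar head. Only press: do not pull any pin up, leave the rivet cup, screwdriver, angle and steel block where they are, and finish clear of everything.

Things in the scene. Friction and masses are not known exactly. Their poses are not given: they have to be found in the camera images.
- jig: Pale green riveted box beam with an aluminium drill template on top, bolted to the bench; 200 x 290 mm (its x by y), top face 50 mm above the bench, 330 mm over its two bolted feet. Origin: centre of its underside, z up. It does not move. Three dark steel locating pins stand upright in bushes (26 mm diameter, 6 mm high) on its top, at least 80 mm apart; which pin is in which bush varies.
- round_pin_top (a point): Centre of the top face of the dark steel locating pin with the round flat disc head, 40 mm diameter, head 10 mm thick, on a 10 mm shank. Moves with the pin. When fully home the head sits on its bush and this point is 66 mm above the bench; at the start it stands 10 to 16 mm higher.
- round_pin (a joint): Travel of that pin (the round flat disc head, 40 mm diameter), m: grows as it is pressed straight down, 0.016 = fully home (hard stop, head on its bush). Starts at 0 to 0.006. Friction of about 5 N holds it wherever it is left; it has no spring. Negative values mean it has been drawn up out of its place.
- square_pin_top (a point): Centre of the top face of the dark steel locating pin with the square head, 28 x 28 mm, head 10 mm thick, on a 10 mm shank. Moves with the pin. When fully home the head sits on its bush and this point is 66 mm above the bench; at the start it stands 10 to 16 mm higher.
- square_pin (a joint): Travel of that pin (the square head, 28 x 28 mm), m: grows as it is pressed straight down, 0.016 = fully home (hard stop, head on its bush). Starts at 0 to 0.006. Friction of about 5 N holds it wherever it is left; it has no spring. Negative values mean it has been drawn up out of its place.
- bar_pin_top (a point): Centre of the top face of the dark steel locating pin with the narrow bar head, 14 x 56 mm (long way along its y), head 10 mm thick, on a 10 mm shank. Moves with the pin. When fully home the head sits on its bush and this point is 66 mm above the bench; at the start it stands 10 to 16 mm higher.
- bar_pin (a joint): Travel of that pin (the narrow bar head, 14 x 56 mm (long way along its y)), m: grows as it is pressed straight down, 0.016 = fully home (hard stop, head on its bush). Starts at 0 to 0.006. Friction of about 5 N holds it wherever it is left; it has no spring. Negative values mean it has been drawn up out of its place.
- rivet_cup: Small open grey plastic cup with rivets in it, 42 mm diameter, 34 mm high, loose, standing on the drill template near one of the template's corners. Origin: centre of its underside, z up. Leave alone.
- screwdriver: Loose screwdriver, 190 mm long, yellow handle, lying on the bench beside the beam, along its own x. Leave alone.
- angle: Loose pale green sheet-metal angle, 150 mm long (along its y), 35 mm wide and 35 mm high, lying on the bench on the robot's side of the beam. Origin: centre of its underside. Leave alone.
- bucking_bar: Loose dark steel block, 50 x 30 x 45 mm high, standing on the bench at the beam's other end from the screwdriver. Origin: centre of its underside. Leave alone.

How it is judged:
On the way, in this order (a step that is already met when the one before it is completed fails the run):
1. the pin with the round head is pressed home (value of joint round_pin above 0.014 m), for 0.2 s.
2. the pin with the square head is pressed home (value of joint square_pin above 0.014 m), for 0.2 s.
3. the pin with the bar head is pressed home (value of joint bar_pin above 0.014 m), for 0.2 s.
At the end, for the whole second after the job is handed in: All three pins are within 2 mm of fully home (travel over 14 mm of 16 mm), the four loose things are within 20 mm of where they began and the cup is upright (value of joint each of round_pin, square_pin, bar_pin above 0.014 m and distance of each of rivet_cup, screwdriver, angle, bucking_bar from where it was at the start of the episode below 0.02 m and angle between rivet_cup's own z axis and vertical below 0.2 rad); the robot touches nothing.
It fails at once if a pin is drawn up out of its place (more than 2 mm above the highest start) (value of joint any of round_pin, square_pin, bar_pin below -0.002 m).
It fails at once if the screwdriver is moved by more than 20 mm or lifted (distance of screwdriver from where it was at the start of the episode above 0.02 m).
It fails at once if the angle is moved by more than 20 mm or lifted (distance of angle from where it was at the start of the episode above 0.02 m).
It fails at once if the steel block is moved by more than 20 mm or lifted (distance of bucking_bar from where it was at the start of the episode above 0.02 m).
It fails at once if the rivet cup is moved by more than 20 mm, lifted or tipped (distance of rivet_cup from where it was at the start of the episode above 0.02 m or angle between rivet_cup's own z axis and vertical above 0.35 rad).
It also fails if it takes over 40 s, if anything falls off the work surface, if the arm or the gripper's body presses on something with over 40 N, if the wrist force passes 120 N, or if a joint passes its speed limit or range.

## Working session

There is one attempt and no reset: what is moved stays moved. The work goes in short steps, Python scripts to look and compute and a tool call to move; the robot and the scene stay as the last step left them, time stands still between calls to the robot, and variables do not carry over. Pictures are saved under pics/ and viewed, and the job is handed in when it is done.

Besides the shell and the picture viewer there is one more tool, called in YAML: its name, and indented under it one key for each argument. move_arm: Moves the arm, as the interface text tells. Shifts and turns lie within -1 to 1; 1 stands for 0.025 m of shift or 30 degrees of turn. Its arguments: {"type":"object","properties":{"steps":{"type":"array"},"force":{"type":"number"}},"required":["steps"]}

```bash
mkdir -p pics
python3 - <<'E'
from workcell import arm
import cv2,numpy as np,pickle
d={}
for n in("scene","top"):
    s=arm.snapshot(n); d[n]=s; cv2.imwrite(f"pics/{n}0.png",s["image"])
    print(n,s["K"],s["distortion"],s["R"],s["t"])
pickle.dump(d,open("s0.pkl","wb"))
print(arm.get_obs(),arm.nose_length)
E
```

```text
scene [[530.77323661   0.         280.73626687]
 [  0.         530.77323661 206.03122552]
 [  0.           0.           1.        ]] [-0.11316716  0.          0.          0.          0.        ] [[-0.5188405   0.85472244  0.01593983]
 [ 0.65238747  0.40792938 -0.63873642]
 [-0.55244468 -0.32100338 -0.76926049]] [ 0.26806657 -0.35780603  1.43243282]
top [[490.75168654   0.         279.35614506]
 [  0.         490.75168654 212.22903041]
 [  0.           0.           1.        ]] [-0.06100326  0.          0.          0.          0.        ] [[-2.38479710e-02 -9.99712824e-01 -2.35451714e-03]
 [-9.95749287e-01  2.39628767e-02 -8.89333367e-02]
 [ 8.89642182e-02  2.23629134e-04 -9.96034798e-01]] [0.06638846 0.57818226 1.06820324]
{'time': 0.1, 'qpos': array([ 1.12081183,  0.53710102, -0.00442764,  1.53871528,  0.0025843 ,
        1.06728033, -0.07122606]), 'dq': array([ 0.0010053 ,  0.00024268,  0.00047122, -0.00284671,  0.00252999,
        0.00027342, -0.00126185]), 'tau': array([ 4.02535530e-03, -5.72081566e+01,  9.94942859e-01, -2.52231342e+01,
       -5.60239353e-02,  1.35142307e-02,  3.13318208e-05]), 'ee_pos': array([ 0.2431829 , -0.60225557,  0.25194291]), 'tcp_rot': array([-3.14009795e+00,  1.02946692e-04,  3.83813078e-01]), 'ft_force': array([-0.19523197,  0.69544204, -0.04377209]), 'moment': array([-0.01446831, -0.0190444 , -0.00682037]), 'opening': 0.08768566040134741} 0.014
```

```bash
ls .
```

```text
pics
s0.pkl
```

View pics/top0.png

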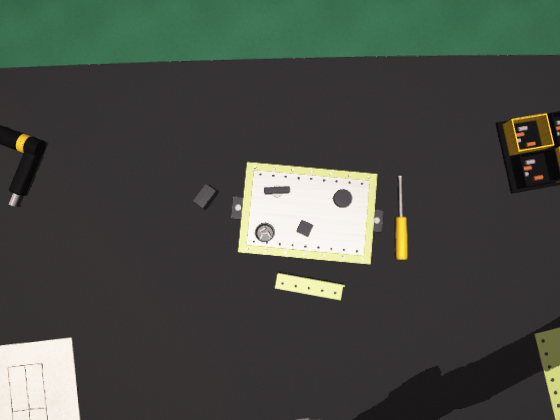

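View pics/scene0.png

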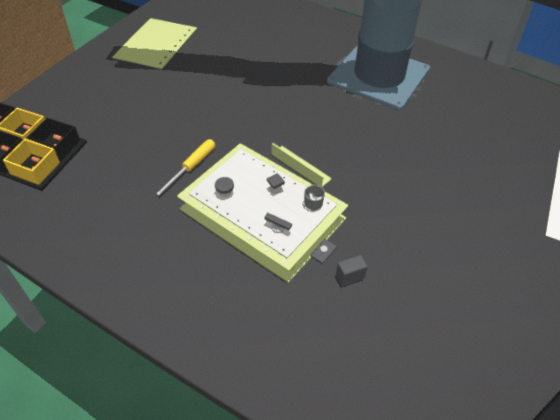

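Both views show the template. In the top view the round head is near (343,198), the square near (305,228), the bar near (277,190) and the cup near (265,233). I'll measure them now.

```bash
cat > h.py <<'E'
import cv2,numpy as np
def ray(s,p):
    u=cv2.undistortPoints(np.array([[p]],float),s["K"],np.array(s["distortion"]))[0,0]
    R=np.array(s["R"]);return -R.T@s["t"], R.T@np.array([u[0],u[1],1])
def onz(s,p,z):
    c,d=ray(s,p);return c+d*(z-c[2])/d[2]
def tri(s1,p1,s2,p2):
    c1,d1=ray(s1,p1);c2,d2=ray(s2,p2);d1/=np.linalg.norm(d1);d2/=np.linalg.norm(d2)
    a=np.linalg.lstsq(np.c_[d1,-d2],c2-c1,rcond=None)[0]
    A=c1+a[0]*d1;B=c2+a[1]*d2;return (A+B)/2,np.linalg.norm(A-B)
E
python3 - <<'E'
import pickle
from h import *
d=pickle.load(open("s0.pkl","rb"))
for n,win in(("top",(235,155,385,270)),("scene",(180,145,350,275))):
    s=d[n];im=s["image"];x0,y0,x1,y1=win
    g=cv2.cvtColor(im,cv2.COLOR_BGR2GRAY)[y0:y1,x0:x1]
    m=(g<110).astype(np.uint8)
    k,lab,st,ce=cv2.connectedComponentsWithStats(m)
    for i in range(1,k):
        if 60<st[i,4]<1500:
            pts=np.argwhere(lab==i)[:,::-1]+[x0,y0]
            c,wh,a=cv2.minAreaRect(pts.astype(np.float32))
            print(n,st[i,4],(ce[i]+[x0,y0]).round(1),np.round(c,1),np.round(wh,1),round(a,1),onz(s,c,.079).round(4))
    cv2.imwrite(f"pics/{n}_z.png",cv2.resize(im[y0:y1,x0:x1],None,fx=5 if n=="top" else 4.5,fy=5 if n=="top" else 4.5,interpolation=cv2.INTER_CUBIC))
E
```

```text
top 153 [276.1 189.8] [276.5 190. ] [25.  6.] 0.0 [0.6225 0.0575 0.079 ]
top 253 [342.  197.9] [342.2 197.7] [17.  17.7] 45.0 [ 0.6026 -0.082   0.079 ]
top 154 [304.1 227.6] [304.  227.4] [12.5 12.3] 23.2 [0.5413 0.0011 0.079 ]
scene 221 [186.  152.1] [189.5 157. ] [24. 19.] 90.0 [ 0.5837 -0.1847  0.079 ]
scene 738 [203.7 164.5] [203.5 163.2] [13.3 71.7] 50.2 [ 0.5827 -0.1487  0.079 ]
scene 143 [275.2 181.8] [275.5 181.3] [12.4 13.4] 60.3 [0.5468 0.0044 0.079 ]
scene 224 [223.9 185.9] [224. 186.] [16. 16.] 90.0 [ 0.6121 -0.0761  0.079 ]
scene 180 [277.9 222.1] [277.2 222.1] [26.5  7.5] 24.4 [0.6336 0.0618 0.079 ]
```

View pics/scene_z.png

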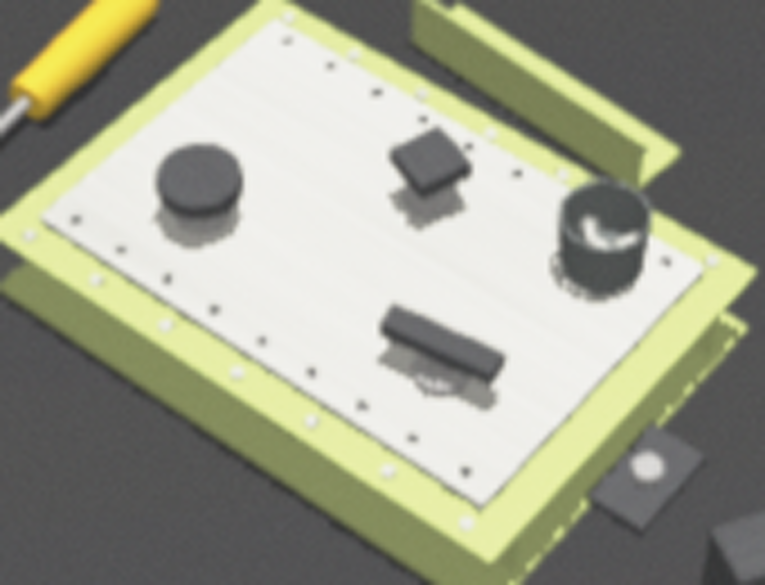

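View pics/top_z.png

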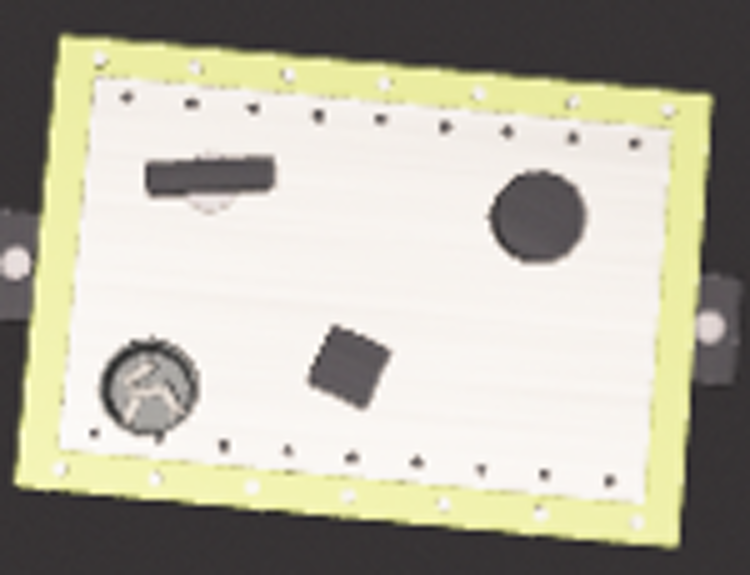

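Run:
```python
import pickle
from h import *
from workcell import arm
from scipy.spatial.transform import Rotation as Ro
d=pickle.load(open("s0.pkl","rb"));t,s=d["top"],d["scene"]
o=arm.get_obs();R=Ro.from_euler("xyz",o["tcp_rot"]).as_matrix()
for n,a,b in(("round",(342.2,197.9),(224.4,184.1)),("square",(304.3,227.6),(275.6,179.9)),("bar",(276.8,190),(278.4,220.1))):
    P,e=tri(t,a,s,b);print(n,P.round(4),"gap",round(e,4),"top@.079",onz(t,a,.079).round(4),"scene@.079",onz(s,b,.079).round(4))
P=onz(t,(342.2,197.9),.079)
print("to 60mm TCP above round, units:",(R.T@(np.r_[P[:2],.13]-o["ee_pos"])/.025).round(2))
print("cup",onz(t,(265,233),.084).round(3))
```

```text
round [ 0.6029 -0.0825  0.0723] gap 0.0006 top@.079 [ 0.6022 -0.0819  0.079 ] scene@.079 [ 0.6075 -0.0783  0.079 ]
square [0.541  0.0007 0.0758] gap 0.0008 top@.079 [5.41e-01 5.00e-04 7.90e-02] scene@.079 [0.5434 0.0026 0.079 ]
bar [0.6233 0.0574 0.0711] gap 0.0013 top@.079 [0.6225 0.0568 0.079 ] scene@.079 [0.6284 0.0612 0.079 ]
to 60mm TCP above round, units: [ 21.11 -13.91   4.9 ]
cup [0.531 0.084 0.084]
```

Triangulated tops are at about 72–76 mm, which fits the allowed 76–82 mm within the error, and the rays meet within 1.3 mm. I'll move above the round pin with the jaws shut.

move_arm:
  steps:
    - {"xyz": [1,-0.66,0],"rotation": [0,0,0],"jaw": -1}
    - {"xyz": [1,-0.66,0],"rotation": [0,0,0],"jaw": -1}
    - {"xyz": [1,-0.66,0],"rotation": [0,0,0],"jaw": -1}
    - {"xyz": [1,-0.66,0],"rotation": [0,0,0],"jaw": -1}
    - {"xyz": [1,-0.66,0],"rotation": [0,0,0],"jaw": -1}
    - {"xyz": [1,-0.66,0],"rotation": [0,0,0],"jaw": -1}
    - {"xyz": [1,-0.66,0],"rotation": [0,0,0],"jaw": -1}
    - {"xyz": [1,-0.66,0],"rotation": [0,0,0],"jaw": -1}
    - {"xyz": [1,-0.66,0],"rotation": [0,0,0],"jaw": -1}
    - {"xyz": [1,-0.66,0],"rotation": [0,0,0],"jaw": -1}
    - {"xyz": [1,-0.66,0],"rotation": [0,0,0],"jaw": -1}
    - {"xyz": [1,-0.66,0],"rotation": [0,0,0],"jaw": -1}
    - {"xyz": [1,-0.66,0],"rotation": [0,0,0],"jaw": -1}
    - {"xyz": [1,-0.66,0.5],"rotation": [0,0,0],"jaw": -1}
    - {"xyz": [1,-0.66,0.5],"rotation": [0,0,0],"jaw": -1}
    - {"xyz": [1,-0.66,0.5],"rotation": [0,0,0],"jaw": -1}
    - {"xyz": [1,-0.66,0.5],"rotation": [0,0,0],"jaw": -1}
    - {"xyz": [1,-0.66,0.5],"rotation": [0,0,0],"jaw": -1}
    - {"xyz": [1,-0.66,0.5],"rotation": [0,0,0],"jaw": -1}
    - {"xyz": [1,-0.66,0.5],"rotation": [0,0,0],"jaw": -1}
  force: 20

```text
time: 2.6
ee_pos: [0.5836, -0.1087, 0.1644]
tcp_rot: [-3.141, 0.001, 0.384]
ft_force: [-0.1, -0.4, -0.2]
opening: 0.0002
```

move_arm:
  steps:
    - {"xyz": [0.6,-0.4,0.4],"rotation": [0,0,0],"jaw": -1}
    - {"xyz": [0.5,-0.3,0.4],"rotation": [0,0,0],"jaw": -1}
    - {"xyz": [0,0,0.8],"rotation": [0,0,0],"jaw": -1}
    - {"xyz": [0,0,0.6],"rotation": [0,0,0],"jaw": -1}
    - {"xyz": [0,0,0],"rotation": [0,0,0],"jaw": -1}
    - {"xyz": [0,0,0],"rotation": [0,0,0],"jaw": -1}

```text
time: 3.35
ee_pos: [0.6024, -0.0837, 0.1104]
tcp_rot: [3.141, -0.0, 0.383]
ft_force: [-0.5, -0.4, 0.3]
opening: 0.0007
```

Run:
```python
from workcell import arm
import cv2
print(arm.get_obs()["ee_pos"])
s=arm.snapshot("scene")["image"][130:285,170:360];cv2.imwrite("pics/s1.png",cv2.resize(s,None,fx=3.8,fy=3.8,interpolation=cv2.INTER_CUBIC))
```

```text
[ 0.60236957 -0.08365021  0.1104077 ]
```

View pics/s1.png

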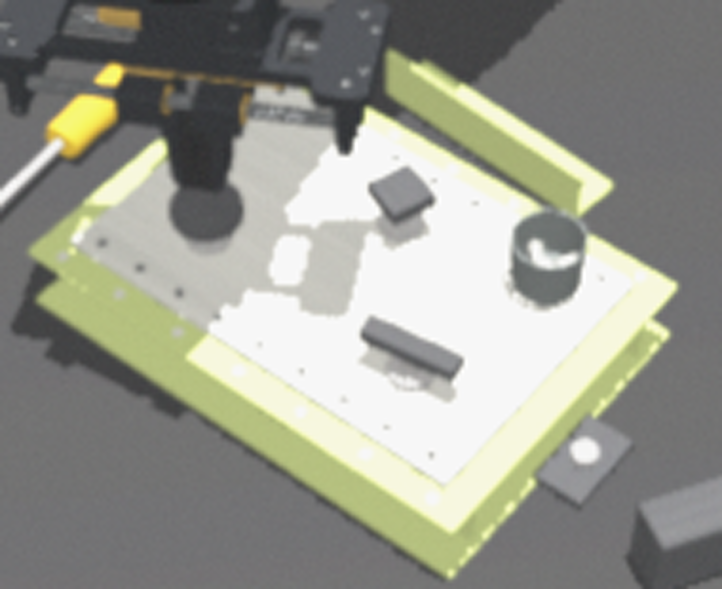

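The shut fingertips stand over the round head at (205,210) in the picture, clear of everything else. Now I'll press slowly.

move_arm:
  steps:
    - {"xyz": [0,0,0.2],"rotation": [0,0,0],"jaw": -1}
    - {"xyz": [0,0,0.2],"rotation": [0,0,0],"jaw": -1}
    - {"xyz": [0,0,0.2],"rotation": [0,0,0],"jaw": -1}
    - {"xyz": [0,0,0.15],"rotation": [0,0,0],"jaw": -1}
    - {"xyz": [0,0,0.15],"rotation": [0,0,0],"jaw": -1}
    - {"xyz": [0,0,0.15],"rotation": [0,0,0],"jaw": -1}
    - {"xyz": [0,0,0],"rotation": [0,0,0],"jaw": -1}

```text
time: 4.28
ee_pos: [0.6023, -0.0829, 0.0837]
tcp_rot: [-3.142, 0.0, 0.384]
ft_force: [0.4, -0.4, -0.1]
opening: 0.0007
```

move_arm:
  steps:
    - {"xyz": [0,0,0.06],"rotation": [0,0,0],"jaw": -1}
    - {"xyz": [0,0,0.06],"rotation": [0,0,0],"jaw": -1}

```text
time: 4.53
ee_pos: [0.6025, -0.0829, 0.0812]
tcp_rot: [3.141, -0.0, 0.384]
ft_force: [-1.8, -0.7, 6.2]
opening: 0.0
```

Friction force of 6 N shows contact. I'll keep pressing to the stop.

move_arm:
  steps:
    - {"xyz": [0,0,0.06],"rotation": [0,0,0],"jaw": -1}
    - {"xyz": [0,0,0.06],"rotation": [0,0,0],"jaw": -1}

```text
time: 4.78
ee_pos: [0.6026, -0.0829, 0.0802]
tcp_rot: [3.141, 0.0, 0.384]
ft_force: [-11.8, 0.8, 33.3]
opening: 0.0002
```

Force rises to 33 N at 80.2 mm TCP height, which puts the tip at 66 mm: the round pin is home. Next is the square pin.

move_arm:
  steps:
    - {"xyz": [0,0,0],"rotation": [0,0,0],"jaw": -1}
    - {"xyz": [0,0,-0.3],"rotation": [0,0,0],"jaw": -1}
    - {"xyz": [0,0,-0.7],"rotation": [0,0,0],"jaw": -1}
    - {"xyz": [0,0,-0.7],"rotation": [0,0,0],"jaw": -1}
    - {"xyz": [-0.2,-0.8,0],"rotation": [0,0,0],"jaw": -1}
    - {"xyz": [-0.2,-0.8,0],"rotation": [0,0,0],"jaw": -1}
    - {"xyz": [-0.2,-0.8,0],"rotation": [0,0,0],"jaw": -1}
    - {"xyz": [-0.2,-0.8,0],"rotation": [0,0,0],"jaw": -1}
    - {"xyz": [-0.2,-0.8,0],"rotation": [0,0,0],"jaw": -1}
    - {"xyz": [0,0,0],"rotation": [0,0,0],"jaw": -1}
    - {"xyz": [0,0,0],"rotation": [0,0,0],"jaw": -1}

```text
time: 6.15
ee_pos: [0.5421, -0.0001, 0.1205]
tcp_rot: [3.141, -0.0, 0.383]
ft_force: [1.3, 0.2, -0.5]
opening: 0.0001
```

Run:
```python
from workcell import arm
import cv2
print(arm.get_obs()["ee_pos"])
s=arm.snapshot("scene")["image"][130:285,170:360];cv2.imwrite("pics/s2.png",cv2.resize(s,None,fx=3.8,fy=3.8,interpolation=cv2.INTER_CUBIC))
```

```text
[ 5.42132861e-01 -1.31901131e-04  1.20537617e-01]
```

View pics/s2.png

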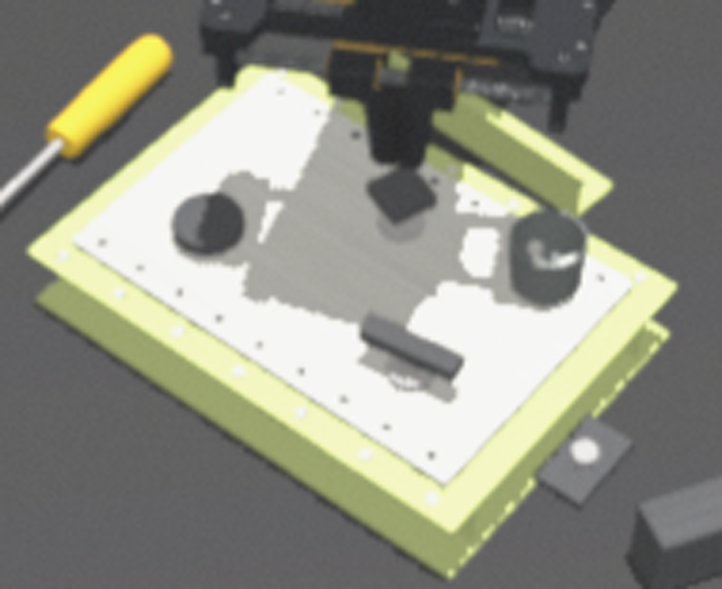

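The round head is down on its bush at (208,228), and the tip hangs centred over the square head at (400,190). I'll press the square pin.

move_arm:
  steps:
    - {"xyz": [0,0,0.5],"rotation": [0,0,0],"jaw": -1}
    - {"xyz": [0,0,0.3],"rotation": [0,0,0],"jaw": -1}
    - {"xyz": [0,0,0.2],"rotation": [0,0,0],"jaw": -1}
    - {"xyz": [0,0,0.2],"rotation": [0,0,0],"jaw": -1}
    - {"xyz": [0,0,0.15],"rotation": [0,0,0],"jaw": -1}
    - {"xyz": [0,0,0.1],"rotation": [0,0,0],"jaw": -1}
    - {"xyz": [0,0,0.1],"rotation": [0,0,0],"jaw": -1}
    - {"xyz": [0,0,0.06],"rotation": [0,0,0],"jaw": -1}
    - {"xyz": [0,0,0],"rotation": [0,0,0],"jaw": -1}

```text
time: 7.32
ee_pos: [0.5414, 0.0002, 0.0804]
tcp_rot: [3.142, 0.001, 0.384]
ft_force: [-4.1, 0.2, 8.5]
opening: 0.0004
```

move_arm:
  steps:
    - {"xyz": [0,0,0.06],"rotation": [0,0,0],"jaw": -1}
    - {"xyz": [0,0,0],"rotation": [0,0,0],"jaw": -1}

```text
time: 7.58
ee_pos: [0.5414, 0.0002, 0.0802]
tcp_rot: [3.141, 0.001, 0.384]
ft_force: [-9.6, -1.2, 23.1]
opening: 0.0004
```

The square pin is on its stop as well (80.2 mm, 23 N). Next is the bar pin.

move_arm:
  steps:
    - {"xyz": [0,0,-0.3],"rotation": [0,0,0],"jaw": -1}
    - {"xyz": [0,0,-0.7],"rotation": [0,0,0],"jaw": -1}
    - {"xyz": [0,0,-0.7],"rotation": [0,0,0],"jaw": -1}
    - {"xyz": [0.8,-0.2,0],"rotation": [0,0,0],"jaw": -1}
    - {"xyz": [0.8,-0.2,0],"rotation": [0,0,0],"jaw": -1}
    - {"xyz": [0.8,-0.2,0],"rotation": [0,0,0],"jaw": -1}
    - {"xyz": [0.8,-0.2,0],"rotation": [0,0,0],"jaw": -1}
    - {"xyz": [0.65,-0.1,0],"rotation": [0,0,0],"jaw": -1}
    - {"xyz": [0,0,0],"rotation": [0,0,0],"jaw": -1}
    - {"xyz": [0,0,0],"rotation": [0,0,0],"jaw": -1}

```text
time: 8.82
ee_pos: [0.6221, 0.0567, 0.1215]
tcp_rot: [3.141, 0.0, 0.383]
ft_force: [-0.2, 0.7, -0.4]
opening: 0.0005
```

Run:
```python
from workcell import arm
import cv2
print(arm.get_obs()["ee_pos"])
s=arm.snapshot("scene")["image"][130:285,170:360];cv2.imwrite("pics/s3.png",cv2.resize(s,None,fx=3.8,fy=3.8,interpolation=cv2.INTER_CUBIC))
```

```text
[0.62210474 0.05672783 0.12154118]
```

View pics/s3.png

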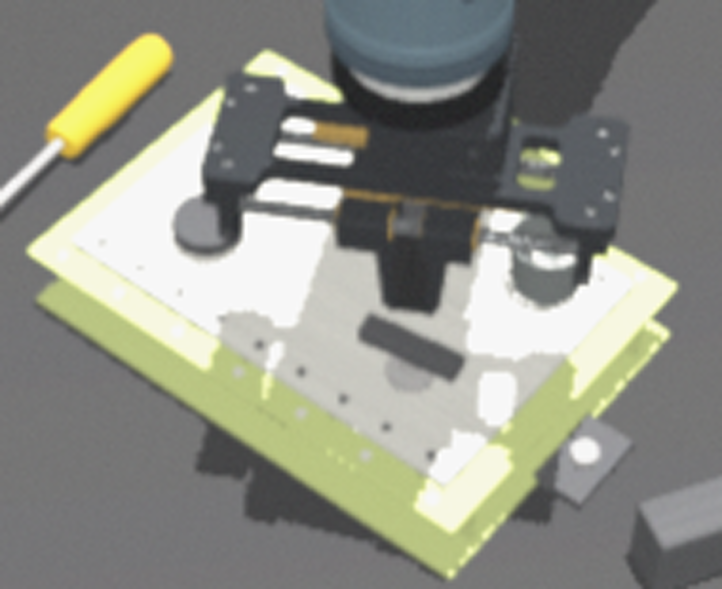

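The tip is centred over the bar head at (412,345). The gripper body passes near the cup in the view, but it will still be about 45 mm above the cup's rim when the pin is home. I'll press the bar pin.

move_arm:
  steps:
    - {"xyz": [0,0,0.5],"rotation": [0,0,0],"jaw": -1}
    - {"xyz": [0,0,0.3],"rotation": [0,0,0],"jaw": -1}
    - {"xyz": [0,0,0.2],"rotation": [0,0,0],"jaw": -1}
    - {"xyz": [0,0,0.2],"rotation": [0,0,0],"jaw": -1}
    - {"xyz": [0,0,0.15],"rotation": [0,0,0],"jaw": -1}
    - {"xyz": [0,0,0.12],"rotation": [0,0,0],"jaw": -1}
    - {"xyz": [0,0,0.12],"rotation": [0,0,0],"jaw": -1}
    - {"xyz": [0,0,0.1],"rotation": [0,0,0],"jaw": -1}
    - {"xyz": [0,0,0],"rotation": [0,0,0],"jaw": -1}

```text
time: 10.0
ee_pos: [0.6226, 0.0573, 0.0803]
tcp_rot: [3.141, 0.0, 0.384]
ft_force: [-5.4, -0.7, 14.5]
opening: 0.0005
```

move_arm:
  steps:
    - {"xyz": [0,0,0.05],"rotation": [0,0,0],"jaw": -1}
    - {"xyz": [0,0,0],"rotation": [0,0,0],"jaw": -1}

```text
time: 10.25
ee_pos: [0.6226, 0.0573, 0.0803]
tcp_rot: [3.141, 0.0, 0.384]
ft_force: [-9.6, -1.0, 24.6]
opening: 0.0006
```

The bar pin is on its stop (80.3 mm, 25 N). I'll lift clear and retreat toward the start side so both cameras see the jig.

move_arm:
  steps:
    - {"xyz": [0,0,-0.3],"rotation": [0,0,0],"jaw": -1}
    - {"xyz": [0,0,-0.7],"rotation": [0,0,0],"jaw": -1}
    - {"xyz": [0,0,-1],"rotation": [0,0,0],"jaw": -1}
    - {"xyz": [0,0,-1],"rotation": [0,0,0],"jaw": -1}
    - {"xyz": [0,0,-1],"rotation": [0,0,0],"jaw": -1}
    - {"xyz": [0,0,-1],"rotation": [0,0,0],"jaw": -1}
    - {"xyz": [-0.7,1,-0.5],"rotation": [0,0,0],"jaw": -1}
    - {"xyz": [-0.7,1,0],"rotation": [0,0,0],"jaw": -1}
    - {"xyz": [-0.7,1,0],"rotation": [0,0,0],"jaw": -1}
    - {"xyz": [-0.7,1,0],"rotation": [0,0,0],"jaw": -1}
    - {"xyz": [-0.7,1,0],"rotation": [0,0,0],"jaw": -1}
    - {"xyz": [-0.7,1,0],"rotation": [0,0,0],"jaw": -1}
    - {"xyz": [-0.7,1,0],"rotation": [0,0,0],"jaw": -1}
    - {"xyz": [-0.7,1,0],"rotation": [0,0,0],"jaw": -1}
    - {"xyz": [-0.7,1,0],"rotation": [0,0,0],"jaw": -1}
    - {"xyz": [-0.7,1,0],"rotation": [0,0,0],"jaw": -1}
    - {"xyz": [-0.7,1,0],"rotation": [0,0,0],"jaw": -1}
    - {"xyz": [-0.7,1,0],"rotation": [0,0,0],"jaw": -1}
    - {"xyz": [0,0,0],"rotation": [0,0,0],"jaw": -1}
    - {"xyz": [0,0,0],"rotation": [0,0,0],"jaw": -1}

```text
time: 12.75
ee_pos: [0.5407, -0.2983, 0.2155]
tcp_rot: [-3.141, -0.001, 0.385]
ft_force: [0.1, -0.1, -0.4]
opening: 0.0008
```

Run:
```python
from workcell import arm
import cv2,numpy as np,pickle
d=pickle.load(open("s0.pkl","rb"))
o=arm.get_obs();print(o["time"],o["ee_pos"],o["ft_force"])
s=arm.snapshot("scene")["image"];a=d["scene"]["image"]
f=lambda i:cv2.resize(i[125:300,145:375],None,fx=1.7*2,fy=3.4,interpolation=cv2.INTER_CUBIC)
cv2.imwrite("pics/s4.png",f(s))
t=arm.snapshot("top")["image"];cv2.imwrite("pics/t4.png",t)
```

```text
12.75 [ 0.54071891 -0.29826507  0.21551497] [ 0.08352737 -0.13011211 -0.35119149]
```

View pics/s4.png

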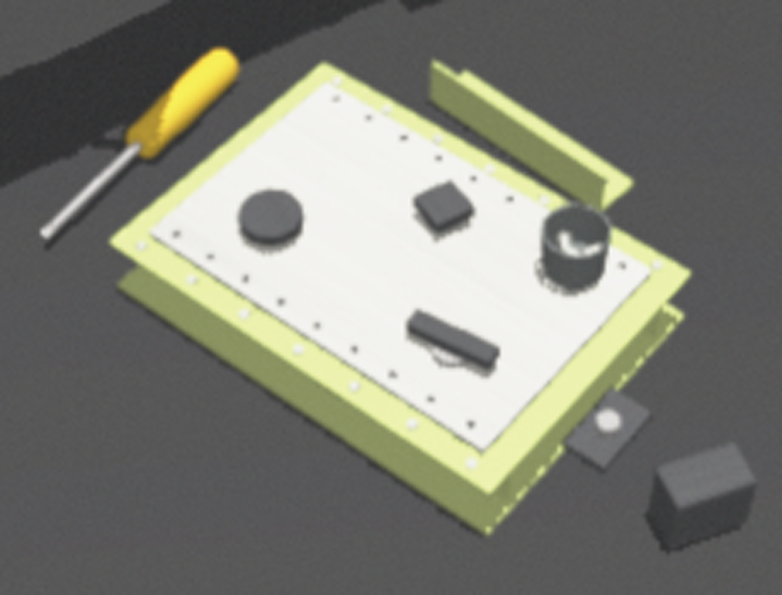

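View pics/t4.png

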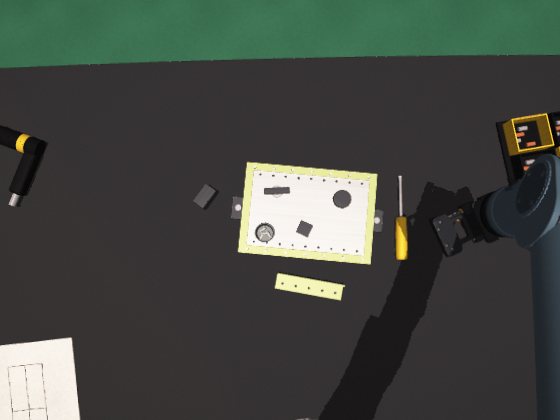

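All three heads are down on their bushes: round (270,215), square (443,208) and bar (452,340) in the scene crop. The cup, screwdriver, angle and block look unmoved, and the arm is clear. Handing in.

```bash
python3 -c "
from workcell import arm
print(arm.hand_in())"
```

```text
the job is handed in; nothing more can be done
None
```

I pressed the pins down with shut jaws in the order round, square, bar, then moved clear and handed the job in at about 12.9 s. The hand-in gives no verdict.

- **Pins home:** each pin met its hard stop with the TCP at 80.2–80.3 mm, so the fingertips were at about 66 mm. That is the given home height. The pressing forces there were 33 N on the round pin, 23 N on the square and 25 N on the bar.
- **Last pictures:** all three heads are down on their bushes. The cup is upright, and the cup, screwdriver, angle and block show no visible movement, judged by eye. The arm is clear of everything, with about zero wrist force.
- **Disagreement:** the first two-view heights of the pin tops (71–76 mm) came out up to about 5 mm below the 76–82 mm stated. I relied on the top-view positions and on contact force to find the stops.

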